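# Index the divider in the sliding-cover case

## Task

Slide the white cover of the black case back, take the orange divider from its board, set it in the open part with its ridge resting on the case floor and its foot pointing under the cover, and draw it across the floor until the ridge drops into the hidden groove. Stop and let go there, with the foot flat on the floor, then slide the cover fully shut over it. Leave the mug, bottle and basket where they are.

Things in the scene. Friction and masses are not known exactly. Their poses are not given: they have to be found in the camera images.
- case: Black stationery case fixed to the table, 340 long (x) x 160 wide (y). Origin: centre of its underside on the table, z up. Walls 97 high, 8 thick, inside 324 x 144; cover rails along both long sides rise to 109. The cover slides towards its +x.
- case_floor (a point): Centre of the case's flat grey floor, 20 above the table; axes as the case. A groove 13 wide (x), 12 deep runs across the whole inner width (y). Its place is not given: its centre line lies somewhere from x = +45 to +85, hidden under the cover even when that is fully back.
- cover (a joint): White cover plate 334 x 152 x 5, underside 97 above the table. Value in m: 0 shut, up to the stop at 0.19 fully back; stays where left; about 1.5 N of friction. Its front edge is at case x = -0.167 + value, so fully back the floor is open from x = -0.162 to +0.023. Starts at 0 to 0.03.
- cover_grip (a point): Point in the blue grip bar that stands on the cover and moves with it; bar 14 thick (case x), 70 long (case y), from the cover top (102 above the table) up to 132, this point at 120. At joint value 0 it is at case x = -0.140, y = 0.
- divider: Loose orange L-shaped divider, 0.14 to 0.28 kg. Origin: underside of the foot plate, below the middle of the upright plate. Upright: 10 thick (x), 100 wide (y), top at z = 72: grip it across its thickness near the top. Foot: 5 thick, 100 wide, x -5 to +120; in the case its +x must point along the case's +x.
- divider_ridge (a point): Middle of the lower edge of the ridge under the foot's tip, at divider x = +115, z = -10; ridge 6 thick (x), 96 wide (y), 10 deep. Riding level on the ridge in the case, the divider's origin is 30 above the table and its top 5 too high for the cover; seated in the groove, 20 above the table, and the cover clears it by 5.
- stand: Plywood parking board, fixed, 12 thick, 150 x 120. The divider stands on it at the start, foot flat, ridge in the board's slot, its origin 12 above the table. Origin: on the table below the divider's starting origin, same axes; board from x = -13 to +137.
- mug: White mug, 80 across, 90 high, upright; origin at the centre of its base. Leave alone.
- soap_bottle: Blue bottle, 60 across, 160 high, upright; origin at the centre of its base. Leave alone.
- basket: Green open basket 130 x 180 x 70 high; origin at the centre of its base. Leave alone.
Mind the look-alikes: they are no part of the job. There is more than one size of the divider; the job needs the middle-sized.

How it is judged (in metres and radians):
On the way, in this order (a step that is already met when the one before it is completed fails the run):
1. the cover is slid back at least 170 mm (value of joint cover above 0.17 m), for 0.1 s.
2. the divider's ridge rests on the case floor ahead of dropping in (ridge edge 17 to 23 mm above the case's underside, between its walls, divider near level) (z of divider_ridge in the frame of case between 0.017 and 0.023 m and x of divider_ridge in the frame of case between -0.12 and 0.1 m and y of divider_ridge in the frame of case between -0.03 and 0.03 m and angle between divider's own z axis and vertical below 0.2 rad), for 0.05 s.
3. the divider's ridge has dropped into the groove (underside below 23 mm, level) and the fingers have let it go (z of divider in the frame of case between 0.017 and 0.023 m and x of divider in the frame of case between -0.077 and -0.023 m and angle between divider's own z axis and vertical below 0.04 rad and contact force between the fingers and divider below 0.1 N), for 0.2 s.
At the end, for the whole second after the job is handed in: The cover is shut to within 8 mm and the divider stands in the case with its ridge in the groove: foot flat on the floor (underside 20 mm +-3 above the case's underside, tilt under 0.04 rad), across the case (within 0.12 rad), at rest (value of joint cover below 0.008 m and z of divider in the frame of case between 0.017 and 0.023 m and x of divider in the frame of case between -0.077 and -0.023 m and y of divider in the frame of case between -0.03 and 0.03 m and angle between divider's own z axis and vertical below 0.04 rad and angle between the x axis of divider and the x axis of case, either way round below 0.12 rad and linear speed of divider below 0.01 m/s); the robot touches nothing.
It fails at once if the mug is moved more than 30 mm (distance of mug from where it was at the start of the episode above 0.03 m).
It fails at once if the bottle is moved more than 30 mm (distance of soap_bottle from where it was at the start of the episode above 0.03 m).
It fails at once if the basket is moved more than 30 mm (distance of basket from where it was at the start of the episode above 0.03 m).
It also fails if it takes over 64 s, if anything falls off the work surface, if the arm or the gripper's body presses on something with over 40 N, if the wrist force passes 120 N, or if a joint passes its speed limit or range.

## Robot

A 6-joint arm with a two-finger parallel gripper is mounted at the origin on the work surface. World frame = base frame: x ahead of the robot, y to its left, z up, the work surface at z = 0. Lengths are in m, angles in degrees, forces in N, time in s.
With the tool pointing down it reaches from about 0.4 to 0.825 m from the base axis. Payload 7 kg.
Tool frame: the origin (TCP) lies midway between the tips of the shut fingers; the grasp point (between the pads) lies 19 mm behind it; z points along the fingers, y is the line along which they close (so a half turn about z gives the same grasp; the last joint's range is limited). The gripper opens to 88 mm and grips with 3 to 60 N. Pads are 19 mm wide; open, the fingers measure 130 mm over their backs; the gripper's body (78 mm by 193 mm) begins 47 mm behind the grasp point.
Start: joints at [-57.347, 20.546, 0.682, 0, -70.136, -16.507], TCP at [0.188, -0.648, 0.195] pointing down, gripper open.
Joint ranges: [-176.03, 176.03], [-82.01, 121.73], [-58.28, 71.71], [-173.87, 95.51], [-174.79, -0.11], [-173.66, 173.66]. Speed limits (degrees/s): [136.94, 136.94, 172.46, 180, 180, 180].

## Interface

Orientations are given as [roll, pitch, yaw] about the fixed x, y, z axes, in that order (R = Rz(yaw) Ry(pitch) Rx(roll)).
In Python, from plant import ctrl gives the robot as it stands.
- The arm moves only by the tool arm_command, never from a script. Its argument "steps" is a list of rows, each an object with "translation": the shift along the tool's x, y, z in mm, a list of three; "rotation": the turn, a rotation vector about the tool's x, y, z in units of 5 degrees (1.0 is 5 degrees), a list of three; "claw": the finger opening in mm, from 0 to 87.6. In form: [{"translation": [x, y, z], "rotation": [rx, ry, rz], "claw": claw}, ...]. A call has 1 to 5 rows; each row is the pose to reach, as a shift and turn from the pose commanded when the call began, along the tool's axes at that moment; what a row does not reach only later rows make up. A row lasts 1/10 s, in which the tool goes at most 50 mm and 8.59 degrees, less where a joint would pass 70% of its speed; a pose out of reach is approached as far as the arm can. A call with a gripper value outside its range is refused whole. The fingers move at their own pace and stop on an object; the grip force is fixed at half the most. Time passes only in rows, so rows that repeat a pose let the fingers close. It gives the time, the measured TCP pose, the force, the opening and the grip force at its end, in the units of the state.
- ctrl.get_obs(): the state, without advancing time (a new reading comes with each control period).
- ctrl.snapshot(name): name is "scene" or "top" or "wrist"; returns (picture, depth): 480x640x3 uint8, red, green, blue; 480x640 float32, m along the optical axis (not along the pixel's ray), 0 where there is no reading.
- ctrl.calibration(name): a dict with "vertical_fov" (degrees; the focal length in pixels is half the picture's height over the tangent of half this angle, whatever the lens; pixels are square), "cx", "cy" (the principal point, pixels), "rvec" (rotation vector, rad) and "tvec" (3), from world to camera coordinates, as OpenCV has them; the wrist camera has in their place "hand_eye" (4x4, takes a point from camera to tool coordinates, whose origin is the TCP and whose axes are the flange's). Camera axes: x right, y down, z forward; pixel columns grow to the right and rows downward; lengths in m; the calibration is good to about 2 mm. A picture is of the moment at which its call begins: read the wrist's pose just before it. calibration takes no time and is no camera call.
- ctrl.close_job(): hands the job in; it is judged then, once.
The state is a dict: "clock": time; "joint_pos": joint angles; "qvel": joint speeds; "tau": joint torques, N m; "tool_pos": TCP position; "orientation": TCP orientation; "force": force on the tool from outside, world axes, zero at the start; "moment": the same for the moment, N m; "opening": finger opening in m; "gripper_force": force on a finger pad.
Only numpy, scipy, OpenCV 4.12 (cv2) and the standard library are available. Lean on these libraries where they do the work, as an engineer would, in place of code of your own. Each camera call takes 0.05 s, during which the arm holds its last target. There are 200 camera calls.

## Working session

There is one attempt and no reset: what is moved stays moved. The work goes in short steps, Python scripts to look and compute and a tool call to move; the robot and the scene stay as the last step left them, time stands still between calls to the robot, and variables do not carry over. Pictures are saved under pics/ and viewed, at most 10 in all, crops included, and the job is handed in when it is done.

Besides the shell and the picture viewer there is one more tool, called after "Call:" by a JSON object that holds its "name" and its "arguments". arm_command: Moves the arm, as the interface text tells. Its arguments: {"type":"object","properties":{"steps":{"type":"array"}},"required":["steps"]}

```bash
ls; mkdir -p pics; cat > h.py <<'E'
import numpy as np, cv2, sys
sys.path.insert(0,'.')
from plant import ctrl
from scipy.spatial.transform import Rotation as R
def K(name):
    c=ctrl.calibration(name); f=240/np.tan(np.radians(c["vertical_fov"])/2)
    return c,f
def cam_pose(name,obs=None):
    c,f=K(name)
    if "hand_eye" in c:
        o=obs or ctrl.get_obs(); T=np.eye(4)
        T[:3,:3]=R.from_euler('xyz',o["orientation"],degrees=True).as_matrix(); T[:3,3]=o["tool_pos"]
        return T@np.array(c["hand_eye"]),c,f
    Rm=cv2.Rodrigues(np.array(c["rvec"],float))[0]; T=np.eye(4)
    T[:3,:3]=Rm.T; T[:3,3]=-Rm.T@np.array(c["tvec"]).ravel(); return T,c,f
def pts(name,depth,obs=None):
    T,c,f=cam_pose(name,obs); v,u=np.mgrid[:480,:640]
    P=np.stack([(u-c["cx"])/f*depth,(v-c["cy"])/f*depth,depth],-1)
    return P@T[:3,:3].T+T[:3,3]
def snap(name,tag):
    o=ctrl.get_obs(); im,d=ctrl.snapshot(name)
    cv2.imwrite(f'pics/{tag}.png',im[...,::-1]); np.save(f'pics/{tag}.npy',pts(name,d,o)); return im,d
E
python3 - <<'E'
from h import *
print(ctrl.get_obs())
for n in("scene","top"):
    print(ctrl.calibration(n)); snap(n,n+"0")
print(ctrl.calibration("wrist"))
E
```

```text
pics
{'clock': 0.0, 'joint_pos': array([-5.73452370e+01,  2.05893007e+01,  6.33158879e-01, -2.09024163e-02,
       -7.01362616e+01, -1.65086193e+01]), 'qvel': array([ 0.02575594, -0.03075577,  0.023825  ,  0.03791614, -0.03696166,
       -0.06283031]), 'tau': array([ 4.58949144e-04, -5.82722461e+01,  2.93038148e+01,  6.99711040e+00,
        6.67886066e-03, -1.31242296e-04]), 'tool_pos': array([ 0.18754639, -0.64784519,  0.1936397 ]), 'orientation': array([ 1.79905822e+02, -7.42025735e-03, -1.63860968e+02]), 'force': array([ 0.12538569,  0.12016671, -0.80921959]), 'moment': array([ 0.00933065, -0.05111965, -0.03994046]), 'gripper_force': 0.0, 'opening': 0.08798547971867383}
{'vertical_fov': 55.246304763957234, 'cx': 320.44583122724566, 'cy': 244.53161417831802, 'rvec': array([ 1.38621773,  2.2627153 , -0.84323075]), 'tvec': array([ 0.39420249, -0.2877819 ,  1.52863326])}
{'vertical_fov': 51.63470974347711, 'cx': 320.2057231088381, 'cy': 244.8542498442498, 'rvec': array([ 2.15503977, -2.18710971,  0.09292819]), 'tvec': array([-0.12068518,  0.5870066 ,  1.03216355])}
{'vertical_fov': 62.06621856588664, 'cx': 311.12624222702544, 'cy': 247.27623509861655, 'hand_eye': array([[-7.23178537e-04, -9.58309866e-01, -2.85730078e-01,
         7.67172184e-02],
       [ 9.99999738e-01, -6.87942008e-04, -2.23696202e-04,
        -6.54049523e-04],
       [ 1.78045543e-05, -2.85730165e-01,  9.58310113e-01,
        -1.90351795e-01],
       [ 0.00000000e+00,  0.00000000e+00,  0.00000000e+00,
         1.00000000e+00]])}
```

View pics/scene0.png

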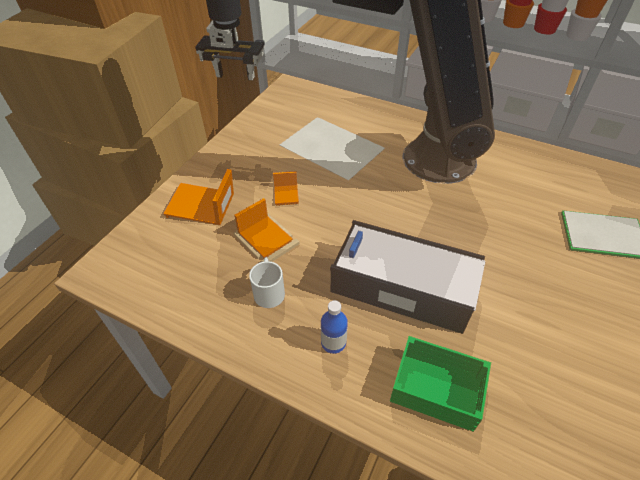

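View pics/top0.png

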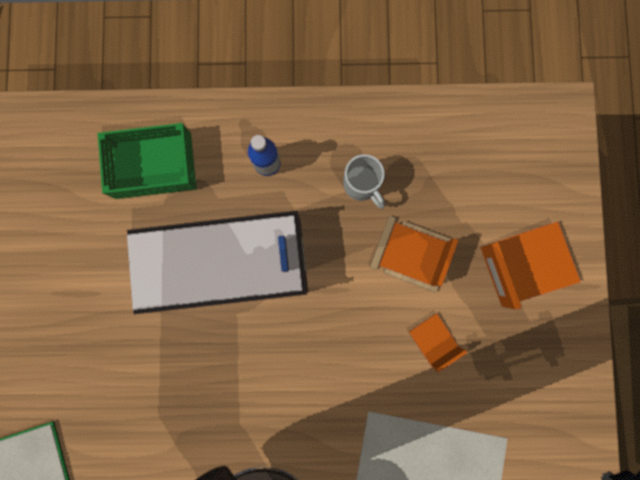

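The scene shows three orange dividers, seen in the top view at about (415,253) on a plywood board, (530,265) large with no board, and (437,342) small. The one at (415,253) fits: it is middle-sized and stands on the board. The case's blue grip bar is at top (284,253), so case +x points left in the top picture. I'll measure these and confirm with one crop.

```bash
cat > m.py <<'E'
from h import *
def stats(tag,mask,lab):
    P=np.load(f'pics/{tag}.npy')[mask]; P=P[np.isfinite(P).all(1)]
    if len(P)<10: print(tag,lab,len(P));return P
    r=cv2.minAreaRect((P[:,:2]*1000).astype(np.float32)); 
    print(tag,lab,len(P),'ctr',np.round(r[0],1),'size',np.round(r[1],1),'ang',round(r[2],2),'z',np.round(np.percentile(P[:,2],[1,50,99]),4)); return P
E
python3 - <<'E'
from m import *
for tag in("top0","scene0"):
    im=cv2.imread(f'pics/{tag}.png'); hsv=cv2.cvtColor(im,cv2.COLOR_BGR2HSV); P=np.load(f'pics/{tag}.npy'); z=P[...,2]
    inb=(P[...,0]>0.2)&(P[...,0]<1.0)&(abs(P[...,1])<.8)
    H,S,V=cv2.split(hsv)
    org=(H<14)&(S>200)&(V>100)&inb&(z>0.004)
    n,l,st,c=cv2.connectedComponentsWithStats(org.astype(np.uint8))
    for i in range(1,n):
        if st[i,4]>150:
            m=l==i; print(np.round(c[i])); stats(tag,m,'all')
            for a,b in((.012,.021),(.06,.081),(.081,.13)):
                stats(tag,m&(z>a)&(z<b),(a,b))
    bl=(H>100)&(H<130)&(S>120)&inb&(z>.1)&(z<.145)
    n,l,st,c=cv2.connectedComponentsWithStats(bl.astype(np.uint8))
    for i in range(1,n):
        if st[i,4]>60: print(np.round(c[i])); stats(tag,(l==i),'blue');stats(tag,(l==i)&(z>.128),'bluetop')
    w=(S<50)&(V>100)&inb&(z>.095)&(z<.112)
    n,l,st,c=cv2.connectedComponentsWithStats(w.astype(np.uint8)); i=1+np.argmax(st[1:,4]); stats(tag,l==i,'cover')
    rl=inb&(z>.104)&(z<.114)&(V<70)
    stats(tag,rl,'rails')
im=cv2.imread('pics/top0.png')[190:390,350:600]; cv2.imwrite('pics/crop.png',cv2.resize(im,None,fx=3,fy=3,interpolation=cv2.INTER_CUBIC))
E
```

```text
[532. 263.]
top0 all 4761 ctr [ 491.4 -408.3] size [138.6 527.6] ang 15.48 z [0.0076 0.0168 0.1015]
top0 (0.012, 0.021) 2868 ctr [ 538.8 -578.2] size [133.8 172.1] ang 17.51 z [0.0121 0.0162 0.0209]
top0 (0.06, 0.081) 133 ctr [ 512.5 -492.1] size [132.5   3.4] ang 17.6 z [0.0603 0.0729 0.0807]
top0 (0.081, 0.13) 616 ctr [ 513.9 -496.2] size [134.7  14.8] ang 17.6 z [0.0817 0.0979 0.1024]
[418. 255.]
top0 all 2877 ctr [ 560.2 -269.5] size [135.7 272.7] ang 1.97 z [0.0123 0.0175 0.0863]
top0 (0.012, 0.021) 2307 ctr [ 565.4 -327.4] size [115.9  97.2] ang 68.33 z [0.0127 0.017  0.0206]
top0 (0.06, 0.081) 110 ctr [ 540.9 -383.8] size [10.2 95.7] ang 68.31 z [0.0605 0.0718 0.081 ]
top0 (0.081, 0.13) 218 ctr [ 542.  -384.4] size [10.1 97.6] ang 68.16 z [0.0811 0.0836 0.0878]
[432. 337.]
top0 all 1118 ctr [ 440.9 -284.5] size [298.1  92.7] ang 55.25 z [0.0041 0.008  0.0142]
top0 (0.012, 0.021) 66 ctr [ 398.1 -357.7] size [45.5 66.5] ang 32.0 z [0.012  0.013  0.0152]
top0 (0.06, 0.081) 0
top0 (0.081, 0.13) 0
[263. 154.]
top0 blue 368 ctr [764.6 -15.6] size [41.1 54.3] ang 12.46 z [0.1006 0.1121 0.1283]
top0 bluetop 5
[283. 253.]
top0 blue 175 ctr [560.1 -57.8] size [64.8 10.3] ang 5.66 z [0.1284 0.1321 0.1362]
top0 bluetop 175 ctr [560.1 -57.8] size [64.8 10.3] ang 5.66 z [0.1284 0.1321 0.1362]
top0 cover 12054 ctr [547.5  82.3] size [150.1 335.5] ang 5.68 z [0.0979 0.1021 0.1068]
top0 rails 1156 ctr [622.5  82.3] size [315.2 337.3] ang 5.96 z [0.1052 0.1091 0.1127]
[337. 323.]
scene0 blue 267 ctr [779.4   1.2] size [30.3 50.6] ang 69.13 z [0.1005 0.1117 0.1358]
scene0 bluetop 18 ctr [779.2  -3.1] size [ 4.8 15.7] ang 59.62 z [0.1284 0.1321 0.1371]
scene0 cover 6370 ctr [545.9  82.2] size [161.2 336.4] ang 5.32 z [0.0974 0.1013 0.1081]
scene0 rails 355 ctr [551.8  77.3] size [167.6 334. ] ang 5.6 z [0.1042 0.1075 0.1115]
```

View pics/crop.png

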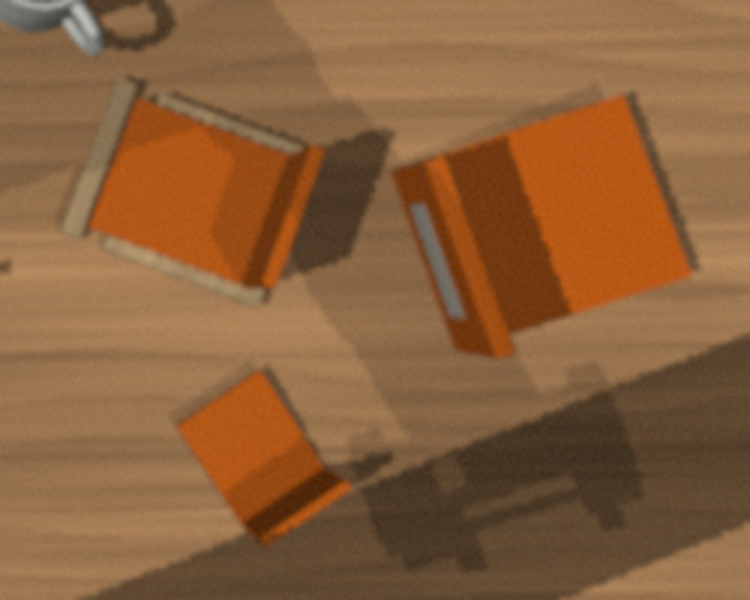

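Crop confirms it: the divider at crop (200,190) lies on the plywood board and is in between the other two in size. Its foot measures about 120 × 98 mm and its top is at z ≈ 84 mm, which matches 12 + 72. The grip bar is at (560,-58) with its top at 132, and case yaw is about 95.7°. I'll move towards the grip bar.

Call:
{"name": "arm_command", "arguments": {"steps": [{"translation": [-187,166,0],"rotation": [0,0,0],"claw": 60},{"translation": [-187,166,0],"rotation": [0,0,0],"claw": 60},{"translation": [-187,166,0],"rotation": [0,0,0],"claw": 60},{"translation": [-187,166,0],"rotation": [0,0,0],"claw": 60},{"translation": [-187,166,0],"rotation": [0,0,0],"claw": 60}]}}

```text
clock: 0.6
tool_pos: [0.3216, -0.4351, 0.1943]
orientation: [180.0, -0.0, -163.9]
force: [1.4, -0.6, 0.2]
opening: 0.0611
gripper_force: 0.0
```

Call:
{"name": "arm_command", "arguments": {"steps": [{"translation": [-187,166,0],"rotation": [0,0,0],"claw": 60},{"translation": [-187,166,0],"rotation": [0,0,0],"claw": 60},{"translation": [-187,166,0],"rotation": [0,0,0],"claw": 60},{"translation": [-187,166,0],"rotation": [0,0,0],"claw": 60},{"translation": [-187,166,0],"rotation": [0,0,0],"claw": 60}]}}

```text
clock: 1.1
tool_pos: [0.455, -0.2235, 0.1946]
orientation: [180.0, 0.0, -163.9]
force: [1.2, 0.0, -0.4]
opening: 0.0604
gripper_force: 0.0
```

Call:
{"name": "arm_command", "arguments": {"steps": [{"translation": [-148,131,0],"rotation": [0,0,2.09],"claw": 60},{"translation": [-148,131,0],"rotation": [0,0,2.09],"claw": 60},{"translation": [-148,131,0],"rotation": [0,0,2.09],"claw": 60},{"translation": [-148,131,0],"rotation": [0,0,2.09],"claw": 60},{"translation": [-148,131,0],"rotation": [0,0,2.09],"claw": 60}]}}

```text
clock: 1.6
tool_pos: [0.5626, -0.0544, 0.1937]
orientation: [180.0, -0.0, -174.1]
force: [-1.2, 0.1, -0.4]
opening: 0.0603
gripper_force: 0.0
```

```bash
cat >> h.py <<'E'
def togo(target):  # world target (m) -> shift in tool axes mm
    o=ctrl.get_obs(); M=R.from_euler('xyz',o["orientation"],degrees=True)
    return np.round(M.inv().apply(np.array(target)-o["tool_pos"])*1000,1)
E
python3 - <<'E'
from m import *
im,d=snap("wrist","w1"); o=ctrl.get_obs(); print(o["tool_pos"],o["orientation"])
hsv=cv2.cvtColor(im[...,::-1].copy(),cv2.COLOR_BGR2HSV); H,S,V=cv2.split(hsv); P=np.load('pics/w1.npy'); z=P[...,2]
p=stats("w1",(H>100)&(H<130)&(S>120)&(z>.122)&(z<.14),'bar')
e=np.array([-.0988,.9951]); n=np.array([-.9951,-.0988])
w=stats("w1",(S<60)&(V>100)&(z>.096)&(z<.108),'cover')
dk=(V<80)&(z>.08)&(z<.115); q=stats("w1",dk,'dark')
for nm,a in(("bar",p),("cover",w),("dark",q)):
    print(nm,'along',np.percentile(a[:,:2]@e,[.5,50,99.5]).round(4),'across',np.percentile(a[:,:2]@n,[.5,50,99.5]).round(4))
E
```

```text
[ 0.56129772 -0.05597473  0.19364574] [ 1.79999459e+02 -7.14122837e-02 -1.74104147e+02]
w1 bar 1824 ctr [560.8 -57.7] size [67.7 12.3] ang 5.48 z [0.1264 0.1321 0.1336]
w1 cover 63422 ctr [551.6  54.6] size [150.3 281.1] ang 5.88 z [0.1006 0.1022 0.1038]
w1 dark 9087 ctr [552.3  33.7] size [165.4 256.1] ang 5.59 z [0.094  0.1089 0.1108]
bar along [-0.1189 -0.113  -0.1069] across [-0.5855 -0.5497 -0.5187]
cover along [-0.1383 -0.0071  0.1339] across [-0.6264 -0.5407 -0.4804]
dark along [-0.1488 -0.0837  0.1035] across [-0.6346 -0.4776 -0.4703]
```

View pics/w1.png

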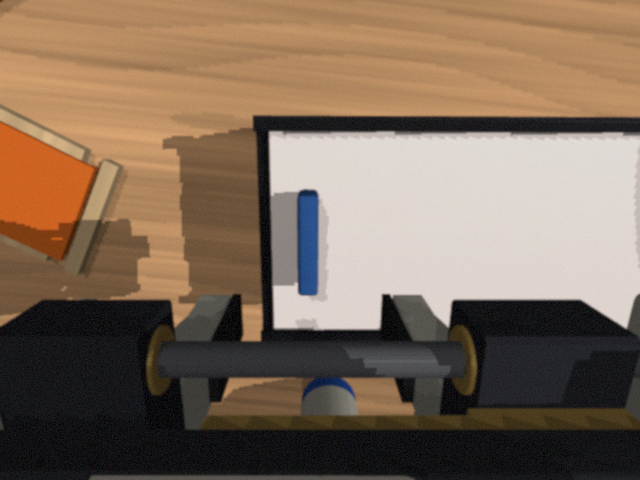

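Wrist view: bar at (308,242), left case end wall at column 262. The bar centre is (560.8,-57.7) with its top at z = 132, as expected. The case's outer end gives cover value ≈ 0.006, so the case origin is about (0.5476, 0.0760) with yaw ≈ 95.6°. I'll go down, grip the bar and slide it.

Call:
{"name": "arm_command", "arguments": {"steps": [{"translation": [0.7,-1.7,50],"rotation": [0,0,0.05],"claw": 60},{"translation": [0.7,-1.7,86],"rotation": [0,0,0.05],"claw": 60},{"translation": [0.7,-1.7,86],"rotation": [0,0,0.05],"claw": 10},{"translation": [0.7,-1.7,86],"rotation": [0,0,0.05],"claw": 10},{"translation": [0.7,-1.7,86],"rotation": [0,0,0.05],"claw": 10}]}}

```text
clock: 2.15
tool_pos: [0.5611, -0.0607, 0.1108]
orientation: [-180.0, 0.2, -174.6]
force: [0.7, 0.6, 0.4]
opening: 0.0414
gripper_force: 0.0
```

Call:
{"name": "arm_command", "arguments": {"steps": [{"translation": [0,0,0],"rotation": [0,0,0],"claw": 10},{"translation": [0,30,0],"rotation": [0,0,0],"claw": 10},{"translation": [0,60,0],"rotation": [0,0,0],"claw": 10},{"translation": [0,90,0],"rotation": [0,0,0],"claw": 10},{"translation": [0,90,0],"rotation": [0,0,0],"claw": 10}]}}

```text
clock: 2.65
tool_pos: [0.5521, 0.032, 0.1103]
orientation: [179.9, 0.2, -174.4]
force: [0.4, -0.9, 0.1]
opening: 0.0105
gripper_force: 0.0
```

```bash
python3 - <<'E'
from m import *
im,d=snap("top","t1"); print(ctrl.get_obs()["tool_pos"],ctrl.get_obs()["opening"],ctrl.get_obs()["gripper_force"])
cv2.imwrite('pics/t1c.png',cv2.resize(im[190:340,100:350,::-1],None,fx=3,fy=3,interpolation=cv2.INTER_CUBIC))
im,d=snap("scene","s1")
hsv=cv2.cvtColor(im[...,::-1].copy(),cv2.COLOR_BGR2HSV); H,S,V=cv2.split(hsv); P=np.load('pics/s1.npy'); z=P[...,2]
p=stats("s1",(H>100)&(H<130)&(S>120)&(z>.1)&(z<.14)&(P[...,0]<.65),'bar')
cv2.imwrite('pics/s1c.png',cv2.resize(im[180:350,300:520,::-1],None,fx=3,fy=3,interpolation=cv2.INTER_CUBIC))
E
```

```text
[0.55196954 0.03089585 0.1101156 ] 0.010613125291542253 0.0
s1 bar 0
```

View pics/s1c.png

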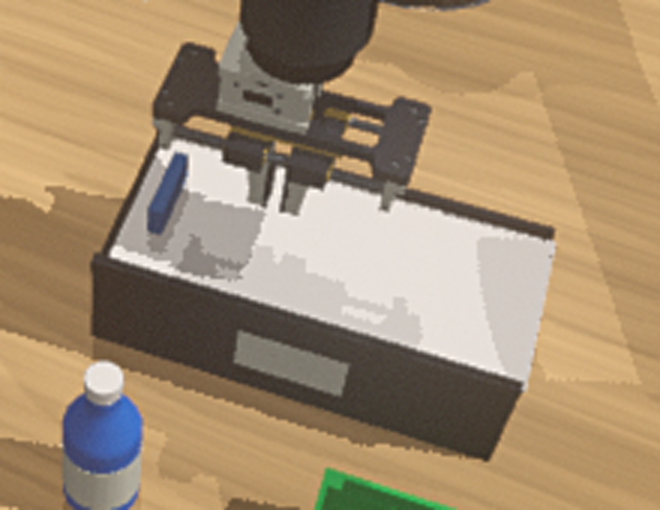

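```bash
python3 - <<'E'
from h import *
def proj(n,p):
    c,f=K(n); T,_,_=cam_pose(n); q=np.linalg.inv(T)@np.r_[p,1]; return (q[0]/q[2]*f+c["cx"],q[1]/q[2]*f+c["cy"])
o=ctrl.get_obs(); t=o["tool_pos"]; print(o["joint_pos"],t)
for dz in(0,.02,.06): 
    u,v=proj("scene",t+[0,0,dz]); print('scene crop',(u-300)*3,(v-180)*3); u,v=proj("top",t+[0,0,dz]);print('top crop',(u-100)*3,(v-190)*3)
print(proj("scene",[.5608,-.0577,.13]))
P=np.load('pics/s1.npy')
for c in((165,195),(175,165),(262,203),(293,211)): print(c,P[180+c[1]//3,300+c[0]//3])
E
```

```text
[ 2.34302578e+01  1.31446297e+01 -2.16826290e+01  1.21766304e-02
 -5.50506303e+01 -1.07896055e+02] [0.55182641 0.03002872 0.10986706]
scene crop 268.0506881698792 224.339714942229
top crop 416.8796328890406 207.25503815181287
scene crop 270.70082343857604 208.52667613617874
top crop 411.5652228858979 205.27821142926672
scene crop 276.22619378689603 175.55745499194924
top crop 400.24161573573224 201.0661146590091
(np.float64(355.40526167052946), np.float64(239.61110785501853))
(165, 195) [ 0.57895444 -0.05068896  0.13231748]
(175, 165) [ 0.5455231  -0.05768833  0.13170515]
(262, 203) [0.56112702 0.02368899 0.14561719]
(293, 211) [0.5601512  0.04839051 0.14680393]
```

View pics/t1c.png

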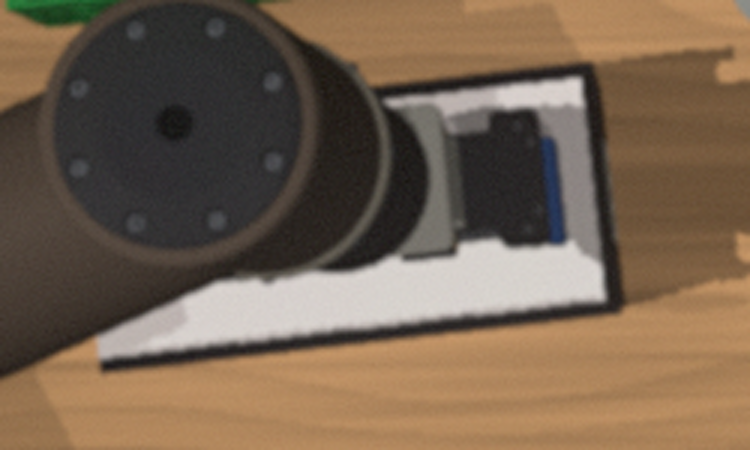

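```bash
python3 - <<'E'
from h import *
P=np.load('pics/s1.npy')
for r in range(236,256,1):
    print(r,[f"{P[r,c,0]*1000:.0f},{P[r,c,1]*1000:.0f},{P[r,c,2]*1000:.0f}" for c in range(380,404,2)])
im=cv2.imread('pics/s1.png')[225:265,370:415]; cv2.imwrite('pics/s1d.png',cv2.resize(im,None,fx=14,fy=14,interpolation=cv2.INTER_NEAREST))
E
```

```text
236 ['494,-17,97', '592,17,212', '591,21,214', '592,26,217', '566,23,189', '1256,210,976', '483,11,101', '482,16,101', '587,47,223', '589,52,227', '587,56,227', '587,60,229']
237 ['501,-15,101', '565,9,178', '564,14,179', '591,26,213', '563,23,183', '562,27,185', '488,13,102', '485,17,102', '589,48,221', '586,51,221', '588,56,225', '589,61,228']
238 ['505,-13,103', '565,10,175', '564,14,176', '565,19,179', '564,23,180', '560,27,178', '490,14,100', '487,18,100', '589,48,219', '589,52,221', '587,56,221', '591,61,227']
239 ['505,-13,99', '505,-7,101', '565,15,174', '567,20,178', '562,23,175', '561,28,177', '493,15,101', '492,20,102', '589,49,216', '588,53,216', '589,57,220', '589,62,223']
240 ['511,-11,102', '508,-6,101', '562,14,167', '565,20,173', '554,22,162', '557,27,168', '498,17,102', '494,21,101', '590,49,213', '588,53,213', '588,57,216', '590,62,220']
241 ['513,-10,100', '512,-5,102', '565,15,167', '564,20,168', '563,24,169', '556,27,164', '499,17,100', '498,22,102', '566,44,183', '560,47,179', '588,58,213', '590,63,217']
242 ['515,-9,100', '518,-3,106', '566,16,165', '566,21,16
[... 1640 characters left out ...]
03', '519,52,100']
252 ['546,4,100', '544,8,100', '544,13,103', '541,18,102', '538,22,101', '536,26,102', '532,30,99', '534,36,105', '529,40,101', '527,44,102', '527,49,104', '524,53,103']
253 ['549,5,101', '546,9,99', '543,14,98', '545,19,103', '542,24,103', '540,28,103', '535,32,99', '536,37,103', '532,41,101', '532,46,103', '529,50,103', '527,54,103']
254 ['554,7,102', '550,11,101', '549,16,102', '547,20,102', '544,24,101', '542,29,101', '541,33,102', '538,38,101', '535,42,101', '535,47,103', '529,50,100', '528,55,101']
255 ['556,8,101', '555,13,103', '551,17,101', '549,21,101', '548,26,102', '545,30,102', '544,35,102', '541,39,102', '539,43,102', '537,48,102', '535,52,103', '533,56,103']
```

View pics/s1d.png

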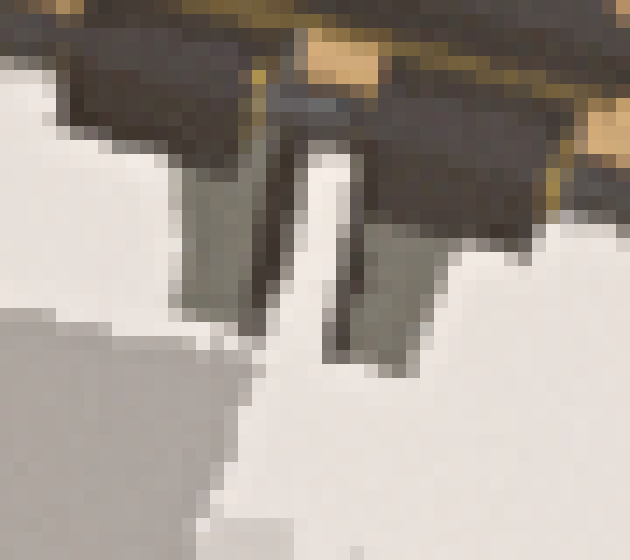

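Fingertips actually end near z ≈ 0.142 while the reported TCP is 0.110, so the fingers passed over the bar and it hasn't moved. I'll check the offset between finger and TCP with the wrist camera too.

```bash
python3 - <<'E'
from m import *
im,d=snap("wrist","w2"); c=ctrl.calibration("wrist"); _,f=K("wrist")
for tag in("w1","w2"):
    P=np.load(f'pics/{tag}.npy'); 
    o=ctrl.get_obs()
    if tag=="w1": tp=np.array([0.56129772,-0.05597473,0.19364574]);ori=[179.999,-.0714,-174.104]
    else: tp=o["tool_pos"];ori=o["orientation"]
    Q=(P-tp)@R.from_euler('xyz',ori,degrees=True).as_matrix()*1000
    m=(abs(Q[...,1])<50)&(abs(Q[...,0])<30)&(Q[...,2]<5)&(Q[...,2]>-60)
    q=Q[m]; print(tag,tp,len(q))
    for lo in range(-60,5,4):
        s=q[(q[:,2]>=lo)&(q[:,2]<lo+4)]
        if len(s): print(lo,len(s),'x',s[:,0].min().round(),s[:,0].max().round(),'y neg',s[s[:,1]<0,1].max(initial=-99).round(),'y pos',s[s[:,1]>0,1].min(initial=99).round())
E
```

```text
w1 [ 0.56129772 -0.05597473  0.19364574] 3228
-60 453 x -1.0 10.0 y neg -29.0 y pos 31.0
-56 628 x -4.0 9.0 y neg -29.0 y pos 31.0
-52 566 x -5.0 10.0 y neg -29.0 y pos 31.0
-48 494 x -8.0 10.0 y neg -29.0 y pos 31.0
-44 472 x -10.0 9.0 y neg -29.0 y pos 31.0
-40 413 x -12.0 9.0 y neg -29.0 y pos 31.0
-36 195 x -13.0 8.0 y neg -29.0 y pos 31.0
-32 7 x -11.0 7.0 y neg -29.0 y pos 31.0
w2 [0.55171096 0.02939444 0.10961344] 1607
-60 142 x 8.0 11.0 y neg -5.0 y pos 5.0
-56 316 x -1.0 11.0 y neg -5.0 y pos 5.0
-52 296 x 3.0 11.0 y neg -5.0 y pos 5.0
-48 207 x 8.0 11.0 y neg -5.0 y pos 6.0
-44 294 x -8.0 11.0 y neg -5.0 y pos 5.0
-40 295 x -3.0 11.0 y neg -5.0 y pos 5.0
-36 57 x 8.0 9.0 y neg -5.0 y pos 5.0
```

Both cameras agree that the real fingertips end 33 mm short of the reported TCP (tool z ≈ -33), centred at tool y ≈ +1. I'll use tip z = tool z + 0.033 from here on and redo the bar grasp.

Call:
{"name": "arm_command", "arguments": {"steps": [{"translation": [-0.5,-44,0],"rotation": [0,0,0],"claw": 60},{"translation": [-0.5,-88.5,0],"rotation": [0,0,0],"claw": 60},{"translation": [-0.5,-88.5,0],"rotation": [0,0,0],"claw": 60},{"translation": [-0.5,-88.5,0],"rotation": [0,0,0],"claw": 60},{"translation": [-0.5,-88.5,0],"rotation": [0,0,0],"claw": 60}]}}

```text
clock: 3.3
tool_pos: [0.5602, -0.0591, 0.1088]
orientation: [180.0, 0.0, -174.6]
force: [-0.4, -0.3, 0.3]
opening: 0.0446
gripper_force: 0.0
```

Call:
{"name": "arm_command", "arguments": {"steps": [{"translation": [0,0,16],"rotation": [0,0,0],"claw": 60},{"translation": [0,0,32],"rotation": [0,0,0],"claw": 60},{"translation": [0,0,32],"rotation": [0,0,0],"claw": 60},{"translation": [0,0,32],"rotation": [0,0,0],"claw": 5},{"translation": [0,0,32],"rotation": [0,0,0],"claw": 5}]}}

```text
clock: 3.8
tool_pos: [0.5608, -0.0583, 0.0775]
orientation: [-180.0, 0.1, -174.5]
force: [0.6, -0.5, -0.2]
opening: 0.0489
gripper_force: 0.0
```

Call:
{"name": "arm_command", "arguments": {"steps": [{"translation": [0,0,0],"rotation": [0,0,0],"claw": 5},{"translation": [0,0,0],"rotation": [0,0,0],"claw": 5},{"translation": [0,0,0],"rotation": [0,0,0],"claw": 5},{"translation": [0,0,0],"rotation": [0,0,0],"claw": 5},{"translation": [0,0,0],"rotation": [0,0,0],"claw": 5}]}}

```text
clock: 4.3
tool_pos: [0.5602, -0.0587, 0.0767]
orientation: [180.0, 0.0, -174.6]
force: [-0.6, 0.6, 0.7]
opening: 0.0139
gripper_force: 30.0
```

Bar gripped: opening 13.9 mm, force 30 N. Now sliding it back.

Call:
{"name": "arm_command", "arguments": {"steps": [{"translation": [0,30,0],"rotation": [0,0,0],"claw": 5},{"translation": [0,60,0],"rotation": [0,0,0],"claw": 5},{"translation": [0,90,0],"rotation": [0,0,0],"claw": 5},{"translation": [0,120,0],"rotation": [0,0,0],"claw": 5},{"translation": [0,150,0],"rotation": [0,0,0],"claw": 5}]}}

```text
clock: 4.8
tool_pos: [0.5452, 0.0909, 0.0767]
orientation: [-179.9, -0.1, -174.6]
force: [0.2, -2.7, 0.7]
opening: 0.0139
gripper_force: 30.0
```

Call:
{"name": "arm_command", "arguments": {"steps": [{"translation": [0,15,0],"rotation": [0,0,0],"claw": 5},{"translation": [0,30,0],"rotation": [0,0,0],"claw": 5},{"translation": [0,30,0],"rotation": [0,0,0],"claw": 5},{"translation": [0,30,0],"rotation": [0,0,0],"claw": 5},{"translation": [0,30,0],"rotation": [0,0,0],"claw": 5}]}}

```text
clock: 5.3
tool_pos: [0.5423, 0.1205, 0.0767]
orientation: [180.0, -0.1, -174.6]
force: [-6.2, 0.6, 6.0]
opening: 0.0137
gripper_force: 30.0
```

Call:
{"name": "arm_command", "arguments": {"steps": [{"translation": [0,0,0],"rotation": [0,0,0],"claw": 60},{"translation": [0,0,0],"rotation": [0,0,0],"claw": 60},{"translation": [0,0,0],"rotation": [0,0,0],"claw": 60},{"translation": [0,0,-45],"rotation": [0,0,0],"claw": 60},{"translation": [0,0,-90],"rotation": [0,0,0],"claw": 60}]}}

```text
clock: 5.8
tool_pos: [0.5423, 0.1198, 0.1664]
orientation: [-179.9, -0.2, -174.6]
force: [1.5, 0.2, -0.3]
opening: 0.0482
gripper_force: 0.0
```

Call:
{"name": "arm_command", "arguments": {"steps": [{"translation": [-1,-171,-20],"rotation": [0,0,0],"claw": 60},{"translation": [-1,-171,-20],"rotation": [0,0,0],"claw": 60},{"translation": [-1,-171,-20],"rotation": [0,0,0],"claw": 60},{"translation": [-1,-171,-20],"rotation": [0,0,0],"claw": 60},{"translation": [-1,-171,-20],"rotation": [0,0,0],"claw": 60}]}}

```text
clock: 6.3
tool_pos: [0.5605, -0.0526, 0.1869]
orientation: [-180.0, 0.0, -174.8]
force: [0.4, 0.7, -0.6]
opening: 0.06
gripper_force: 0.0
```

```bash
python3 - <<'E'
from m import *
im,d=snap("wrist","w3"); o=ctrl.get_obs(); print(o["tool_pos"],o["orientation"])
hsv=cv2.cvtColor(im[...,::-1].copy(),cv2.COLOR_BGR2HSV); H,S,V=cv2.split(hsv); P=np.load('pics/w3.npy'); z=P[...,2]
Q=P
th=np.radians(95.63); e=np.array([np.cos(th),np.sin(th)]); n=np.array([-e[1],e[0]])
p=stats("w3",(H>100)&(H<130)&(S>120)&(z>.122)&(z<.14)&(P[...,1]<.25),'bar')
w=stats("w3",(S<60)&(V>100)&(z>.096)&(z<.108)&(P[...,1]<.25),'cover')
q=stats("w3",(V<80)&(z>.09)&(z<.115)&(P[...,1]<.25),'dark')
fl=stats("w3",(z>.015)&(z<.025)&(P[...,1]>-.08)&(P[...,1]<.12)&(P[...,0]<.63)&(P[...,0]>.46),'floor')
for nm,a in(("bar",p),("cover",w),("dark",q),("floor",fl)):
    if len(a): print(nm,'along',np.percentile(a[:,:2]@e,[.5,50,99.5]).round(4),'across',np.percentile(a[:,:2]@n,[.5,50,99.5]).round(4))
E
```

```text
[ 0.56039775 -0.05126446  0.1865526 ] [ 1.79994458e+02  2.01720035e-02 -1.74731244e+02]
w3 bar 2814 ctr [543.8 118.7] size [68.8 13.4] ang 5.97 z [0.1222 0.1314 0.1334]
w3 cover 16477 ctr [540.5 141.1] size [145.1  98.2] ang 5.56 z [0.0997 0.1022 0.1038]
w3 dark 11440 ctr [551.3  32.1] size [163.  252.7] ang 5.61 z [0.0912 0.1085 0.1137]
w3 floor 33726 ctr [555.5  20.7] size [143.6 212.2] ang 5.21 z [0.0185 0.0202 0.0221]
bar along [0.0584 0.0619 0.0708] across [-0.5863 -0.5505 -0.5188]
cover along [0.0391 0.088  0.1327] across [-0.6167 -0.5324 -0.4803]
dark along [-0.1482 -0.074   0.1008] across [-0.6324 -0.4795 -0.4705]
floor along [-0.1359 -0.0331  0.0679] across [-0.6257 -0.5486 -0.4839]
```

View pics/w3.png

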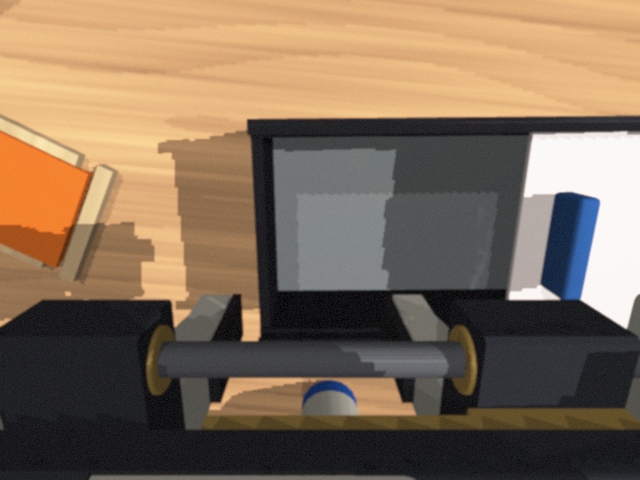

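Cover is back: front edge at picture column ~520 and bar at (572,245) give v ≈ 0.184. Floor z = 20.2 mm as stated, and the case origin is about (0.5477, 0.0757). Now to the divider.

Call:
{"name": "arm_command", "arguments": {"steps": [{"translation": [37,-247,0],"rotation": [0,0,0],"claw": 60},{"translation": [37,-247,0],"rotation": [0,0,0],"claw": 60},{"translation": [37,-247,0],"rotation": [0,0,0],"claw": 60},{"translation": [37,-247,0],"rotation": [0,0,0],"claw": 60},{"translation": [37,-247,0],"rotation": [0,0,0],"claw": 60}]}}

```text
clock: 6.85
tool_pos: [0.5471, -0.3, 0.1865]
orientation: [180.0, 0.0, -174.5]
force: [1.4, 0.3, 1.1]
opening: 0.0601
gripper_force: 0.0
```

Call:
{"name": "arm_command", "arguments": {"steps": [{"translation": [12,-83,0],"rotation": [0,0,5.42],"claw": 60},{"translation": [12,-83,0],"rotation": [0,0,5.42],"claw": 60},{"translation": [12,-83,0],"rotation": [0,0,5.42],"claw": 60},{"translation": [12,-83,0],"rotation": [0,0,5.42],"claw": 60},{"translation": [12,-83,0],"rotation": [0,0,5.42],"claw": 60}]}}

```text
clock: 7.35
tool_pos: [0.5431, -0.382, 0.1862]
orientation: [180.0, -0.0, 158.6]
force: [0.4, -0.1, -0.3]
opening: 0.06
gripper_force: 0.0
```

```bash
python3 - <<'E'
from m import *
im,d=snap("wrist","w4"); o=ctrl.get_obs(); print(o["tool_pos"],o["orientation"])
hsv=cv2.cvtColor(im[...,::-1].copy(),cv2.COLOR_BGR2HSV); H,S,V=cv2.split(hsv); P=np.load('pics/w4.npy'); z=P[...,2]
near=(abs(P[...,0]-.55)<.09)&(P[...,1]>-.45)&(P[...,1]<-.24)&(H<14)&(S>180)
a=stats("w4",near&(z>.081)&(z<.088),'top')
b=stats("w4",near&(z>.014)&(z<.021),'foot')
r=cv2.minAreaRect((a[:,:2]*1000).astype(np.float32)); print(togo([r[0][0]/1000,r[0][1]/1000,.055-.033]))
E
```

```text
[ 0.54325313 -0.38179948  0.18650252] [ 1.79993029e+02 -3.11064788e-03  1.58628783e+02]
w4 top 1594 ctr [ 543. -385.] size [ 9.6 98.8] ang 68.66 z [0.0826 0.0842 0.0859]
w4 foot 13076 ctr [ 566.5 -327.1] size [115.2  99.9] ang 68.16 z [0.0154 0.0172 0.0189]
[ -1.   -3.  164.5]
```

Divider top is at (543.0,-385.0), z = 84.2 mm, 9.6 × 98.8 mm, matching the text. Going down to grip with the tip about 28 mm below the top.

Call:
{"name": "arm_command", "arguments": {"steps": [{"translation": [-1,-4,50],"rotation": [0,0,0.06],"claw": 60},{"translation": [-1,-4,100],"rotation": [0,0,0.06],"claw": 60},{"translation": [-1,-4,140],"rotation": [0,0,0.06],"claw": 60},{"translation": [-1,-4,163],"rotation": [0,0,0.06],"claw": 60},{"translation": [-1,-4,163],"rotation": [0,0,0.06],"claw": 60}]}}

```text
clock: 7.9
tool_pos: [0.5402, -0.3846, 0.0199]
orientation: [180.0, -0.4, 158.3]
force: [-0.6, -0.4, 0.7]
opening: 0.0602
gripper_force: 0.0
```

Call:
{"name": "arm_command", "arguments": {"steps": [{"translation": [0,0,0],"rotation": [0,0,0],"claw": 2},{"translation": [0,0,0],"rotation": [0,0,0],"claw": 2},{"translation": [0,0,0],"rotation": [0,0,0],"claw": 2},{"translation": [0,0,0],"rotation": [0,0,0],"claw": 2},{"translation": [0,0,0],"rotation": [0,0,0],"claw": 2}]}}

```text
clock: 8.4
tool_pos: [0.5426, -0.3871, 0.0245]
orientation: [180.0, 0.1, 158.1]
force: [-0.6, 0.4, 0.1]
opening: 0.0256
gripper_force: 0.0
```

Call:
{"name": "arm_command", "arguments": {"steps": [{"translation": [0,0,0],"rotation": [0,0,0],"claw": 2},{"translation": [0,0,-5],"rotation": [0,0,0],"claw": 2},{"translation": [0,0,-30],"rotation": [0,0,0],"claw": 2},{"translation": [0,0,-60],"rotation": [0,0,0],"claw": 2},{"translation": [0,0,-100],"rotation": [0,0,0],"claw": 2}]}}

```text
clock: 8.9
tool_pos: [0.5407, -0.3862, 0.1226]
orientation: [180.0, -0.3, 158.0]
force: [0.7, -0.5, -3.4]
opening: 0.0098
gripper_force: 30.0
```

Divider gripped: opening 9.8 mm, 30 N. Carrying it to the case's open part.

Call:
{"name": "arm_command", "arguments": {"steps": [{"translation": [0,0,-40],"rotation": [0,0,0],"claw": 2},{"translation": [10,30,-67],"rotation": [0,0,0],"claw": 2},{"translation": [25,73,-67],"rotation": [0,0,0],"claw": 2},{"translation": [40,118,-67],"rotation": [0,0,0],"claw": 2},{"translation": [55,162,-67],"rotation": [0,0,0],"claw": 2}]}}

```text
clock: 9.4
tool_pos: [0.5512, -0.2146, 0.1906]
orientation: [180.0, -0.0, 158.0]
force: [1.7, 0.7, -2.9]
opening: 0.0102
gripper_force: 30.0
```

Call:
{"name": "arm_command", "arguments": {"steps": [{"translation": [11,32,0],"rotation": [0,0,-1.1],"claw": 2},{"translation": [22,64,0],"rotation": [0,0,-2.2],"claw": 2},{"translation": [33,97,0],"rotation": [0,0,-3.3],"claw": 2},{"translation": [44,130,0],"rotation": [0,0,-4.4],"claw": 2},{"translation": [54,160,0],"rotation": [0,0,-5.5],"claw": 2}]}}

```text
clock: 9.9
tool_pos: [0.561, -0.046, 0.1906]
orientation: [180.0, -0.0, -174.2]
force: [0.3, -0.3, -3.6]
opening: 0.0099
gripper_force: 30.0
```

Call:
{"name": "arm_command", "arguments": {"steps": [{"translation": [0,0,0],"rotation": [0,0,0],"claw": 2},{"translation": [0,0,0],"rotation": [0,0,0],"claw": 2}]}}

```text
clock: 10.1
tool_pos: [0.5612, -0.0469, 0.1905]
orientation: [180.0, -0.0, -174.4]
force: [0.1, -0.5, -2.7]
opening: 0.0099
gripper_force: 30.0
```

```bash
python3 - <<'E'
from m import *
im,d=snap("wrist","w5"); o=ctrl.get_obs(); tp=o["tool_pos"]; print(tp,o["orientation"],o["force"])
C=np.array([.5477,.0757]); th=np.radians(95.63); e=np.array([np.cos(th),np.sin(th)]); n=np.array([-e[1],e[0]])
print('tool in case mm',((tp[:2]-C)@e*1000).round(1),((tp[:2]-C)@n*1000).round(1))
hsv=cv2.cvtColor(im[...,::-1].copy(),cv2.COLOR_BGR2HSV); H,S,V=cv2.split(hsv); P=np.load('pics/w5.npy')
m=(H<14)&(S>180)&(P[...,1]>-.2)
Q=np.stack([(P[...,:2]-C)@e,(P[...,:2]-C)@n,P[...,2]],-1)*1000
q=Q[m&(Q[...,2]>120)]
t=q[q[:,2]>np.percentile(q[:,2],99.5)-6]; print('top',t.min(0).round(1),t.max(0).round(1),np.median(t,0).round(1))
f=q[(q[:,2]<215)&(q[:,0]>-110)]; A=np.c_[f[:,:2],np.ones(len(f))]; print(len(f),'foot plane',np.linalg.lstsq(A,f[:,2],rcond=None)[0].round(4),'ext',np.percentile(f,[1,99],axis=0).round(1),'z',np.median(f[:,2]))
r=cv2.minAreaRect(f[:,:2].astype(np.float32)); print(r)
E
```

```text
[ 0.56120193 -0.04756793  0.19048386] [-1.79997521e+02 -3.38676692e-02 -1.74466031e+02] [-0.40985829 -0.81724397 -2.19058958]
tool in case mm -124.0 -1.3
top [-164.7   23.   303. ] [-84.6  75.1 380.9] [-123.8   75.1  380.9]
24247 foot plane [-1.900000e-03 -8.000000e-04  1.796932e+02] ext [[-108.8  -30.9  178.3]
 [  -5.    47.4  181.3]] z 179.79331545892057
((-56.790252685546875, 4.1777191162109375), (87.91202545166016, 106.80207824707031), 89.57386016845703)
```

Held level at tool z - 15.7 mm, upright at case x ≈ -124. Lowering to just above the floor.

Call:
{"name": "arm_command", "arguments": {"steps": [{"translation": [0,0,35],"rotation": [0,0,0],"claw": 2},{"translation": [0,0,70],"rotation": [0,0,0],"claw": 2},{"translation": [0,0,105],"rotation": [0,0,0],"claw": 2},{"translation": [0,0,130],"rotation": [0,0,0],"claw": 2},{"translation": [0,0,140],"rotation": [0,0,0],"claw": 2}]}}

```text
clock: 10.65
tool_pos: [0.5595, -0.049, 0.0479]
orientation: [-180.0, -0.3, -174.6]
force: [-0.0, -0.1, -2.1]
opening: 0.0099
gripper_force: 30.0
```

Call:
{"name": "arm_command", "arguments": {"steps": [{"translation": [0,0,2],"rotation": [0,0,0],"claw": 2},{"translation": [0,0,3],"rotation": [0,0,0],"claw": 2},{"translation": [0,0,4],"rotation": [0,0,0],"claw": 2},{"translation": [0,0,4.5],"rotation": [0,0,0],"claw": 2},{"translation": [0,0,4.5],"rotation": [0,0,0],"claw": 2}]}}

```text
clock: 11.15
tool_pos: [0.562, -0.0474, 0.0469]
orientation: [180.0, 0.1, -174.5]
force: [-0.2, -0.6, -3.2]
opening: 0.0094
gripper_force: 30.0
```

Call:
{"name": "arm_command", "arguments": {"steps": [{"translation": [0,0,0.5],"rotation": [0,0,0],"claw": 2},{"translation": [0,0,1],"rotation": [0,0,0],"claw": 2},{"translation": [0,0,1.5],"rotation": [0,0,0],"claw": 2},{"translation": [0,0,1.5],"rotation": [0,0,0],"claw": 2}]}}

```text
clock: 11.55
tool_pos: [0.5621, -0.0477, 0.0451]
orientation: [-180.0, 0.1, -174.4]
force: [-0.1, -2.5, 2.0]
opening: 0.0102
gripper_force: 30.0
```

```bash
cat > lk.py <<'E'
from m import *
def look(tag):
    im,d=snap("wrist",tag); o=ctrl.get_obs(); tp=o["tool_pos"]
    C=np.array([.5477,.0757]); th=np.radians(95.63); e=np.array([np.cos(th),np.sin(th)]); n=np.array([-e[1],e[0]])
    print('tool case',((tp[:2]-C)@e*1000).round(1),((tp[:2]-C)@n*1000).round(1),'z',tp[2].round(4),o["force"].round(1),o["moment"].round(2),o["opening"].round(4))
    hsv=cv2.cvtColor(im[...,::-1].copy(),cv2.COLOR_BGR2HSV); H,S,V=cv2.split(hsv); P=np.load(f'pics/{tag}.npy')
    Q=np.stack([(P[...,:2]-C)@e,(P[...,:2]-C)@n,P[...,2]],-1)*1000
    m=(H<14)&(S>150)&(P[...,1]>-.2)&(abs(Q[...,1])<60); q=Q[m]
    f=q[(q[:,2]<55)&(q[:,2]>15)]
    if len(f)>50:
        lo=np.percentile(f[:,0],2)+4; f=f[f[:,0]>lo]
        for _ in range(3):
            A=np.c_[f[:,:2],np.ones(len(f))]; c=np.linalg.lstsq(A,f[:,2],rcond=None)[0]; f=f[abs(A@c-f[:,2])<3]
        print('foot',len(f),'slope x,y',c[:2].round(4),'x ext',np.percentile(f[:,0],[1,99]).round(1),'y ext',np.percentile(f[:,1],[1,99]).round(1),'z at ends',(c[0]*np.percentile(f[:,0],[1,99])+c[2]).round(1))
    t=q[(q[:,2]>82)&(q[:,2]<110)]
    if len(t)>20: print('upright top',len(t),'x',np.percentile(t[:,0],[2,98]).round(1),'y',np.percentile(t[:,1],[2,98]).round(1),'z',np.percentile(t[:,2],[50,98]).round(1))
E
python3 -c "from lk import *;look('w6')"
```

```text
Traceback (most recent call last):
  File "lk.py", line 5, in look
    print('tool case',((tp[:2]-C)@e*1000).round(1),((tp[:2]-C)@n*1000).round(1),'z',tp[2].round(4),o["force"].round(1),o["moment"].round(2),o["opening"].round(4))
                                                                                                                                            ^^^^^^^^^^^^^^^^^^
AttributeError: 'float' object has no attribute 'round'
```

Ridge contact confirmed: vertical force went from -3 to +2 N. I'll now open slightly so the divider rests on the floor by itself between the fingers, then check.

Call:
{"name": "arm_command", "arguments": {"steps": [{"translation": [0,0,0],"rotation": [0,0,0],"claw": 18},{"translation": [0,0,0],"rotation": [0,0,0],"claw": 18},{"translation": [0,0,0],"rotation": [0,0,0],"claw": 18},{"translation": [0,0,0],"rotation": [0,0,0],"claw": 18},{"translation": [0,0,0],"rotation": [0,0,0],"claw": 18}]}}

```text
clock: 12.1
tool_pos: [0.5615, -0.0475, 0.0445]
orientation: [180.0, -0.0, -174.5]
force: [-0.3, -0.3, -0.7]
opening: 0.0179
gripper_force: 0.0
```

```bash
sed -i 's/o\["opening"\].round(4)/round(o["opening"],4)/' lk.py; python3 -c "from lk import *;look('w7')"
```

```text
tool case -124.0 -1.7 z 0.0445 [-0.4  0.6 -0.2] [-0.04  0.   -0.01] 0.0179
foot 16218 slope x,y [ 0.0853 -0.0005] x ext [-112.2   -1.7] y ext [-28.   47.1] z at ends [26.3 35.7]
upright top 3152 x [-130.8 -120.3] y [-41.   47.4] z [92.1 93.5]
```

Ridge on the floor, tilt 0.085 rad with the heel down and foot tip at case x ≈ -1. Drawing it forward with the rear finger.

Call:
{"name": "arm_command", "arguments": {"steps": [{"translation": [0,8,0],"rotation": [0,0,0],"claw": 18},{"translation": [0,18,0],"rotation": [0,0,0],"claw": 18},{"translation": [0,28,0],"rotation": [0,0,0],"claw": 18},{"translation": [0,38,0],"rotation": [0,0,0],"claw": 18},{"translation": [0,45,0],"rotation": [0,0,0],"claw": 18}]}}

```text
clock: 12.65
tool_pos: [0.5571, -0.0015, 0.0446]
orientation: [180.0, 0.0, -174.4]
force: [-0.1, -1.0, -1.8]
opening: 0.0181
gripper_force: 0.5
```

```bash
python3 -c "from lk import *;look('w8')"
```

```text
tool case -77.2 -1.9 z 0.0446 [ 0.3  0.6 -0.1] [0.17 0.02 0.  ] 0.0182
foot 23602 slope x,y [ 0.085  -0.0002] x ext [-67.4  41.9] y ext [-26.2  47. ] z at ends [26.4 35.7]
upright top 3339 x [-87.2 -76.4] y [-41.   47.2] z [92.2 93.7]
```

Call:
{"name": "arm_command", "arguments": {"steps": [{"translation": [0,2.5,0],"rotation": [0,0,0],"claw": 18},{"translation": [0,5,0],"rotation": [0,0,0],"claw": 18},{"translation": [0,7,0],"rotation": [0,0,0],"claw": 18},{"translation": [0,7,0],"rotation": [0,0,0],"claw": 18}]}}

```text
clock: 13.1
tool_pos: [0.5565, 0.0043, 0.0446]
orientation: [180.0, 0.0, -174.5]
force: [-0.2, 0.6, 0.2]
opening: 0.0181
gripper_force: 0.0
```

```bash
python3 -c "from lk import *;look('w9')"
```

```text
tool case -72.0 -1.8 z 0.0446 [-0.9 -0.   0.1] [-0.06  0.02  0.03] 0.0182
foot 24745 slope x,y [ 0.0852 -0.0002] x ext [-61.5  47.7] y ext [-26.1  47.1] z at ends [26.4 35.7]
upright top 3312 x [-81.2 -70.5] y [-40.9  47.4] z [92.1 93.6]
```

Call:
{"name": "arm_command", "arguments": {"steps": [{"translation": [0,2,0],"rotation": [0,0,0],"claw": 18},{"translation": [0,4,0],"rotation": [0,0,0],"claw": 18},{"translation": [0,5,0],"rotation": [0,0,0],"claw": 18},{"translation": [0,5,0],"rotation": [0,0,0],"claw": 18}]}}

```text
clock: 13.55
tool_pos: [0.556, 0.0093, 0.0445]
orientation: [180.0, -0.0, -174.4]
force: [-0.4, -0.9, 1.1]
opening: 0.0182
gripper_force: 0.4
```

```bash
python3 -c "from lk import *;look('w10')"
```

```text
tool case -66.9 -1.8 z 0.0445 [ 0.2 -0.8 -0.6] [-0.23  0.05 -0.  ] 0.018
foot 25196 slope x,y [0.0851 0.0001] x ext [-56.6  52.7] y ext [-26.   47.1] z at ends [26.3 35.6]
upright top 3320 x [-76.3 -65.5] y [-41.   47.4] z [92.1 93.6]
```

Call:
{"name": "arm_command", "arguments": {"steps": [{"translation": [0,2,0],"rotation": [0,0,0],"claw": 18},{"translation": [0,4,0],"rotation": [0,0,0],"claw": 18},{"translation": [0,4,0],"rotation": [0,0,0],"claw": 18}]}}

```text
clock: 13.9
tool_pos: [0.5556, 0.0135, 0.0445]
orientation: [180.0, 0.0, -174.4]
force: [-0.1, 0.1, 0.1]
opening: 0.0181
gripper_force: 0.2
```

```bash
python3 -c "from lk import *;look('w11')"
```

```text
tool case -62.8 -1.8 z 0.0446 [-1.2 -0.4  1.5] [-0.13  0.07  0.01] 0.0179
foot 24321 slope x,y [0.0854 0.0002] x ext [-52.5  53.1] y ext [-23.4  47.1] z at ends [26.3 35.3]
upright top 3296 x [-72.2 -61.3] y [-41.1  47.4] z [92.1 93.6]
```

Call:
{"name": "arm_command", "arguments": {"steps": [{"translation": [0,2,0],"rotation": [0,0,0],"claw": 18},{"translation": [0,4,0],"rotation": [0,0,0],"claw": 18},{"translation": [0,4,0],"rotation": [0,0,0],"claw": 18}]}}

```text
clock: 14.25
tool_pos: [0.5552, 0.0174, 0.0446]
orientation: [180.0, 0.0, -174.4]
force: [0.4, -0.1, 0.6]
opening: 0.0179
gripper_force: 0.2
```

```bash
python3 -c "from lk import *;look('w12')"
```

```text
tool case -58.8 -1.8 z 0.0446 [ 1.1 -0.2  1.1] [-0.05  0.07  0.01] 0.0179
foot 22882 slope x,y [0.0852 0.0004] x ext [-48.7  51.7] y ext [-20.1  47.1] z at ends [26.3 34.9]
upright top 3361 x [-68.3 -57.3] y [-40.9  47.4] z [92.1 93.6]
```

Call:
{"name": "arm_command", "arguments": {"steps": [{"translation": [0,2,0],"rotation": [0,0,0],"claw": 18},{"translation": [0,4,0],"rotation": [0,0,0],"claw": 18},{"translation": [0,4,0],"rotation": [0,0,0],"claw": 18}]}}

```text
clock: 14.6
tool_pos: [0.5549, 0.0213, 0.0445]
orientation: [180.0, -0.0, -174.4]
force: [-0.0, -0.4, 0.3]
opening: 0.0179
gripper_force: 0.1
```

```bash
python3 -c "from lk import *;look('w13')"
```

```text
tool case -54.8 -1.8 z 0.0445 [ 0.2 -0.2  0.4] [-0.08 -0.04 -0.  ] 0.018
foot 21558 slope x,y [0.0852 0.0002] x ext [-45.3  50. ] y ext [-18.7  47.1] z at ends [26.3 34.4]
upright top 4882 x [-64.3 -53.4] y [-40.5  47.4] z [92.2 93.6]
```

Call:
{"name": "arm_command", "arguments": {"steps": [{"translation": [0,2,0],"rotation": [0,0,0],"claw": 18},{"translation": [0,4,0],"rotation": [0,0,0],"claw": 18},{"translation": [0,4,0],"rotation": [0,0,0],"claw": 18}]}}

```text
clock: 14.95
tool_pos: [0.5544, 0.0253, 0.0445]
orientation: [180.0, -0.0, -174.4]
force: [0.4, -1.0, 1.3]
opening: 0.0182
gripper_force: 0.1
```

```bash
python3 -c "from lk import *;look('w14')"
```

```text
tool case -50.8 -1.8 z 0.0445 [-0.4 -0.2  0.3] [-0.06  0.01  0.02] 0.0178
foot 20305 slope x,y [ 0.0855 -0.0003] x ext [-41.8  48.4] y ext [-22.7  47.2] z at ends [26.2 33.9]
upright top 4943 x [-162.2  -49.4] y [-40.6  47.4] z [92.2 93.7]
```

Call:
{"name": "arm_command", "arguments": {"steps": [{"translation": [0,2,0],"rotation": [0,0,0],"claw": 18},{"translation": [0,4,0],"rotation": [0,0,0],"claw": 18},{"translation": [0,4,0],"rotation": [0,0,0],"claw": 18}]}}

```text
clock: 15.3
tool_pos: [0.5541, 0.0293, 0.0446]
orientation: [180.0, 0.0, -174.4]
force: [-0.5, -0.5, 0.3]
opening: 0.0178
gripper_force: 0.1
```

```bash
python3 -c "from lk import *;look('w15')"
```

```text
tool case -46.8 -1.9 z 0.0446 [ 0.7 -0.5  0.5] [-0.03 -0.   -0.04] 0.0182
foot 19063 slope x,y [0.0851 0.0002] x ext [-38.   46.8] y ext [-24.1  47.1] z at ends [26.2 33.4]
upright top 4937 x [-162.3  -45.7] y [-40.7  47.3] z [92.2 93.7]
```

Call:
{"name": "arm_command", "arguments": {"steps": [{"translation": [0,2,0],"rotation": [0,0,0],"claw": 18},{"translation": [0,4,0],"rotation": [0,0,0],"claw": 18},{"translation": [0,4,0],"rotation": [0,0,0],"claw": 18}]}}

```text
clock: 15.65
tool_pos: [0.5538, 0.0334, 0.0446]
orientation: [180.0, 0.0, -174.4]
force: [-0.3, -0.6, 0.1]
opening: 0.0183
gripper_force: 0.0
```

```bash
python3 -c "from lk import *;look('w16')"
```

```text
tool case -42.8 -1.9 z 0.0446 [-0.8 -0.1 -0.5] [ 0.01 -0.01  0.01] 0.018
foot 18138 slope x,y [-0.0001  0.0002] x ext [-34.3  48.6] y ext [-28.   47.3] z at ends [25.2 25.2]
upright top 4581 x [-161.9  -38.9] y [-40.7  47.4] z [92.1 93.4]
```

Call:
{"name": "arm_command", "arguments": {"steps": [{"translation": [0,2,0],"rotation": [0,0,0],"claw": 18},{"translation": [0,4,0],"rotation": [0,0,0],"claw": 18},{"translation": [0,4,0],"rotation": [0,0,0],"claw": 18}]}}

```text
clock: 16.0
tool_pos: [0.5533, 0.0373, 0.0446]
orientation: [180.0, 0.0, -174.4]
force: [0.6, -0.2, -0.3]
opening: 0.0179
gripper_force: 0.0
```

```bash
python3 -c "from lk import *;look('w17')"
```

```text
tool case -38.9 -1.8 z 0.0446 [-0.3 -0.2 -0.3] [-0.02  0.01 -0.  ] 0.0183
foot 17753 slope x,y [ 0.     -0.0002] x ext [-33.6  46.6] y ext [-36.1  47.3] z at ends [25.2 25.2]
upright top 4625 x [-48.4 -38.2] y [-40.7  47.4] z [92.1 93.4]
```

Dropped in: foot flat (slope 0.000, foot top at 25.2 mm), upright at case x ≈ -43. Centring, opening and leaving upward.

Call:
{"name": "arm_command", "arguments": {"steps": [{"translation": [0,-5,0],"rotation": [0,0,0],"claw": 30},{"translation": [0,-5,0],"rotation": [0,0,0],"claw": 30},{"translation": [0,-5,0],"rotation": [0,0,0],"claw": 30},{"translation": [0,-5,0],"rotation": [0,0,0],"claw": 30},{"translation": [0,-5,0],"rotation": [0,0,0],"claw": 30}]}}

```text
clock: 16.55
tool_pos: [0.5538, 0.0321, 0.0446]
orientation: [180.0, 0.0, -174.5]
force: [-0.5, 0.1, 0.2]
opening: 0.0298
gripper_force: 0.0
```

Call:
{"name": "arm_command", "arguments": {"steps": [{"translation": [0,0,-20],"rotation": [0,0,0],"claw": 30},{"translation": [0,0,-50],"rotation": [0,0,0],"claw": 30},{"translation": [0,0,-90],"rotation": [0,0,0],"claw": 30},{"translation": [0,30,-100],"rotation": [0,0,0],"claw": 60},{"translation": [0,80,-100],"rotation": [0,0,0],"claw": 60}]}}

```text
clock: 17.05
tool_pos: [0.5475, 0.1115, 0.1474]
orientation: [179.9, 0.3, -174.6]
force: [1.9, 1.0, -0.7]
opening: 0.0403
gripper_force: 0.0
```

```bash
python3 -c "
from lk import *
look('w18')
im=cv2.imread('pics/w18.png'); H,S,V=cv2.split(cv2.cvtColor(im,cv2.COLOR_BGR2HSV)); P=np.load('pics/w18.npy'); z=P[...,2]
p=stats('w18',(H>100)&(H<130)&(S>120)&(z>.122)&(z<.14)&(P[...,1]<.25)&(P[...,0]<.65),'bar')
r=cv2.minAreaRect((p[:,:2]*1000).astype(np.float32)); print(togo([r[0][0]/1000,r[0][1]/1000,.077]))
"
```

```text
tool case 42.3 -3.4 z 0.1462 [-0.4  4.2  0.5] [ 0.72  0.01 -0.07] 0.0446
foot 6842 slope x,y [ 0.0004 -0.0003] x ext [-34.3  10.6] y ext [-50.8  46.8] z at ends [25.2 25.2]
upright top 2551 x [-161.5  -37.8] y [-35.3  46.8] z [91.9 93.5]
w18 bar 2717 ctr [543.1 120. ] size [68.1 12.4] ang 5.55 z [0.1262 0.132  0.1335]
[ 3.9  2.  69.2]
```

Divider stays seated and flat. Gripping the bar to close the cover.

Call:
{"name": "arm_command", "arguments": {"steps": [{"translation": [4,1,0],"rotation": [0,0,0.03],"claw": 60},{"translation": [4,1,0],"rotation": [0,0,0.03],"claw": 60},{"translation": [4,1,35],"rotation": [0,0,0.03],"claw": 60},{"translation": [4,1,69],"rotation": [0,0,0.03],"claw": 60},{"translation": [4,1,69],"rotation": [0,0,0.03],"claw": 60}]}}

```text
clock: 17.6
tool_pos: [0.5407, 0.1105, 0.0727]
orientation: [-179.9, -0.2, -174.7]
force: [0.1, -1.0, 0.3]
opening: 0.0597
gripper_force: 0.0
```

Call:
{"name": "arm_command", "arguments": {"steps": [{"translation": [0,0,0],"rotation": [0,0,0],"claw": 5},{"translation": [0,0,0],"rotation": [0,0,0],"claw": 5},{"translation": [0,0,0],"rotation": [0,0,0],"claw": 5},{"translation": [0,0,0],"rotation": [0,0,0],"claw": 5},{"translation": [0,0,0],"rotation": [0,0,0],"claw": 5}]}}

```text
clock: 18.1
tool_pos: [0.5423, 0.1126, 0.0763]
orientation: [180.0, 0.1, -174.6]
force: [-0.4, 1.5, 0.9]
opening: 0.0254
gripper_force: 0.6
```

Call:
{"name": "arm_command", "arguments": {"steps": [{"translation": [0,0,0],"rotation": [0,0,0],"claw": 5},{"translation": [0,0,0],"rotation": [0,0,0],"claw": 5}]}}

```text
clock: 18.3
tool_pos: [0.5423, 0.1126, 0.076]
orientation: [180.0, 0.1, -174.6]
force: [-0.7, 1.2, 3.2]
opening: 0.014
gripper_force: 30.0
```

Call:
{"name": "arm_command", "arguments": {"steps": [{"translation": [0,-30,0],"rotation": [0,0,0],"claw": 5},{"translation": [0,-60,0],"rotation": [0,0,0],"claw": 5},{"translation": [0,-90,0],"rotation": [0,0,0],"claw": 5},{"translation": [0,-120,0],"rotation": [0,0,0],"claw": 5},{"translation": [0,-150,0],"rotation": [0,0,0],"claw": 5}]}}

```text
clock: 18.8
tool_pos: [0.5573, -0.0375, 0.076]
orientation: [180.0, 0.1, -174.6]
force: [3.8, 2.5, -1.2]
opening: 0.0138
gripper_force: 30.0
```

Call:
{"name": "arm_command", "arguments": {"steps": [{"translation": [0,-15,0],"rotation": [0,0,0],"claw": 5},{"translation": [0,-24,0],"rotation": [0,0,0],"claw": 5},{"translation": [0,-24,0],"rotation": [0,0,0],"claw": 5},{"translation": [0,-24,0],"rotation": [0,0,0],"claw": 5}]}}

```text
clock: 19.2
tool_pos: [0.5596, -0.061, 0.076]
orientation: [-180.0, 0.1, -174.6]
force: [4.9, -0.3, 0.4]
opening: 0.014
gripper_force: 30.0
```

Expected v ≈ 0.004 now. I'll push 1 mm at a time towards the stop and watch the y force.

Call:
{"name": "arm_command", "arguments": {"steps": [{"translation": [0,-1.5,0],"rotation": [0,0,0],"claw": 5},{"translation": [0,-3,0],"rotation": [0,0,0],"claw": 5},{"translation": [0,-3,0],"rotation": [0,0,0],"claw": 5}]}}

```text
clock: 19.5
tool_pos: [0.5598, -0.0633, 0.076]
orientation: [-180.0, 0.1, -174.5]
force: [5.2, 0.7, 0.7]
opening: 0.0138
gripper_force: 30.0
```

Call:
{"name": "arm_command", "arguments": {"steps": [{"translation": [0,-1,0],"rotation": [0,0,0],"claw": 5},{"translation": [0,-1.5,0],"rotation": [0,0,0],"claw": 5},{"translation": [0,-1.5,0],"rotation": [0,0,0],"claw": 5}]}}

```text
clock: 19.8
tool_pos: [0.5599, -0.0638, 0.076]
orientation: [179.9, 0.1, -174.5]
force: [4.2, 6.8, 2.3]
opening: 0.0136
gripper_force: 30.0
```

Stop reached: y force 6.8 N and no further travel. Releasing and rising, then a final look.

Call:
{"name": "arm_command", "arguments": {"steps": [{"translation": [0,1,0],"rotation": [0,0,0],"claw": 60},{"translation": [0,1,0],"rotation": [0,0,0],"claw": 60},{"translation": [0,1,0],"rotation": [0,0,0],"claw": 60},{"translation": [0,1,0],"rotation": [0,0,0],"claw": 60},{"translation": [0,1,-5],"rotation": [0,0,0],"claw": 60}]}}

```text
clock: 20.3
tool_pos: [0.5578, -0.0646, 0.0799]
orientation: [-180.0, -0.1, -174.6]
force: [-0.0, -0.3, -1.1]
opening: 0.0483
gripper_force: 0.0
```

Call:
{"name": "arm_command", "arguments": {"steps": [{"translation": [0,0,-40],"rotation": [0,0,0],"claw": 60},{"translation": [0,0,-80],"rotation": [0,0,0],"claw": 60},{"translation": [0,0,-110],"rotation": [0,0,0],"claw": 60},{"translation": [0,0,-110],"rotation": [0,0,0],"claw": 60},{"translation": [0,0,-110],"rotation": [0,0,0],"claw": 60}]}}

```text
clock: 20.8
tool_pos: [0.5588, -0.0644, 0.1914]
orientation: [180.0, 0.1, -174.6]
force: [0.5, 0.8, -0.4]
opening: 0.0601
gripper_force: 0.0
```

```bash
python3 - <<'E'
from m import *
im,d=snap("wrist","w20"); o=ctrl.get_obs(); print(o["clock"],o["tool_pos"],o["force"])
H,S,V=cv2.split(cv2.cvtColor(im[...,::-1].copy(),cv2.COLOR_BGR2HSV)); P=np.load('pics/w20.npy'); z=P[...,2]
C=np.array([.5477,.0757]); th=np.radians(95.63); e=np.array([np.cos(th),np.sin(th)])
p=stats("w20",(H>100)&(H<130)&(S>120)&(z>.122)&(z<.14)&(P[...,0]<.65),'bar')
r=cv2.minAreaRect((p[:,:2]*1000).astype(np.float32)); print('cover value',(np.array(r[0])/1000-C)@e+.140)
E
```

```text
20.85 [ 0.55821207 -0.06444227  0.19034818] [-0.7507354   0.14173761  0.01990104]
w20 bar 1867 ctr [561.6 -64.2] size [67.9 12.1] ang 5.7 z [0.1261 0.132  0.1336]
cover value -0.0005576258198451978
```

View pics/w20.png

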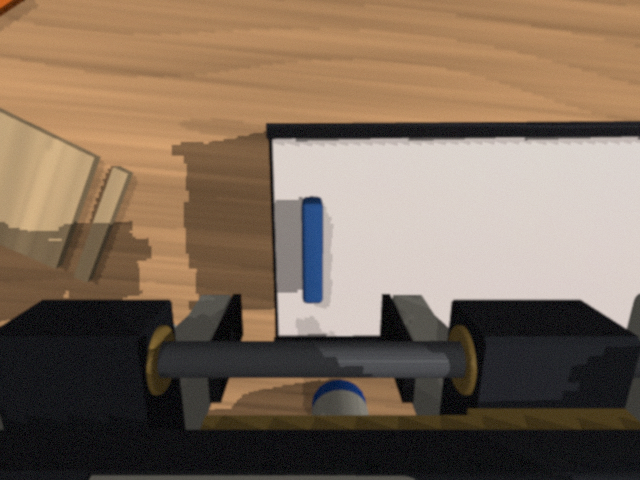

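The cover is shut: bar at (312,250), cover flush with the end wall at column 272, value ≈ 0. The arm is clear of everything, so I'm handing in.

```bash
python3 -c "from h import *;print(ctrl.close_job())"
```

```text
the job is handed in; nothing more can be done
None
```

The divider dropped into the groove and lay flat on the case floor (upright at case x ≈ -43 mm), and the cover measured shut over it (value ≈ 0); I handed the job in at about 21 s, and no verdict was returned.

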